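# Close the punch box: seat the lid, snap its four clips crosswise

### The arm

A 7-joint arm with a two-finger parallel gripper is mounted at the origin on the work surface. World frame = base frame: x ahead of the robot, y to its left, z up, the work surface at z = 0. Lengths are in m, angles in rad, forces in N, time in s.
With the tool pointing down it reaches from about 0.425 to 0.875 m from the base axis. Payload 4.7 kg.
Tool frame: the origin (TCP) lies at the very end of the fingers, on their centre line; the grasp point (between the pads) lies 19 mm behind it; z points along the fingers, y is the line along which they close (so a half turn about z gives the same grasp; the last joint's range is limited). The gripper opens to 87 mm and grips with 3 to 60 N. Pads are 19 mm wide; open, the fingers measure 117 mm over their backs; the gripper's body (75 mm by 190 mm) begins 51 mm behind the grasp point.
Start: joints at [-1.201, 0.321, -0.07, 1.45, 0.023, 1.371, -0.057], TCP at [0.226, 0.609, 0.223] pointing down, gripper open.
Joint ranges: [-2.86, 2.86], [-0.3, 2.09], [-1.38, 1.24], [0.06, 2.45], [-1.56, 4.7], [0.09, 2.05], [-2.69, 2.69]. Speed limits (rad/s): [2.57, 2.57, 3.14, 3.14, 3.14, 3.14, 3.14].

### API

Orientations are given as a rotation vector (axis times angle).
In Python, from bench import ctrl, imaging, ticket gives the robot as it stands.
- The arm moves only by the tool jog_arm, never from a script. Its argument "rows" is text: rows parted by semicolons, each of 7 numbers parted by spaces: the shift along the tool's x, y, z in cm, then the turn, a rotation vector about the tool's x, y, z in rad, then the closure, from -1 (fully open) to 1 (shut), so that 0 is half open. A call has 1 to 5 rows; each row shifts and turns the commanded pose from where the row before left it, along the tool's axes as they then stand; what a row does not reach is not made up. A row lasts 1/8 s, in which the tool goes at most 62.5 mm and 10.7 degrees, less where a joint would pass 70% of its speed; a pose out of reach is approached as far as the arm can. A call with a gripper value outside its range is refused whole. The fingers move at their own pace and stop on an object; "force" is the grip in N (left out, the last holds). Time passes only in rows, so rows that do not move let the fingers close. It gives the time, the measured TCP pose, the force, the opening and the grip force at its end, in the units of the state.
- ctrl.get_state(): the state, without advancing time (a new reading comes with each control period).
- imaging.get_image(name): name is "scene" or "side" or "wrist"; returns a dict with "img" (480x640x3 uint8, blue, green, red), "vertical_fov" (degrees; the focal length in pixels is half the picture's height over the tangent of half this angle, whatever the lens; pixels are square), "cx", "cy" (the principal point, pixels), "origin" and "orientation" of the camera in the world. Camera axes: x right, y down, z forward; pixel columns grow to the right and rows downward; lengths in m; the calibration is good to about 2 mm. A picture is of the moment at which its call begins. There is no depth.
- ticket.close_job(): hands the job in; it is judged then, once.
The state is a dict: "time": time; "joint_positions": joint angles; "qd": joint speeds; "joint_torque": joint torques, N m; "position": TCP position; "tool_rot": TCP orientation; "ft_force": force on the tool from outside, world axes, zero at the start; "torque": the same for the moment, N m; "grip_width": opening from 0.0 (shut) to 1.0 (fully open); "grip_force": force on a finger pad.
Only numpy, scipy, OpenCV 4.12 (cv2) and the standard library are available. Lean on these libraries where they do the work, as an engineer would, in place of code of your own. Each camera call takes 0.05 s, during which the arm holds its last target. There are 200 camera calls.

### The job

Close up the punch box on the jeweller's bench: first press its lid fully home, then snap the four hinged clips down flat over the rim one at a time in opposite-corner order (any clip first, then the one diagonally across from it, then the other two). Press firmly but gently, never harder than 25 N, and leave the box standing where it is and the jar, ring clamp and brass block untouched.

Things in the scene. Friction and masses are not known exactly. Their poses are not given: they have to be found in the camera images.
- box: Loose grey plastic tool box full of steel punches, about 2.2 kg, 130 mm (its x) x 190 mm (its y). Its rim height is not known exactly: such boxes measure 56 to 80 mm from underside to rim, so feel for it. Origin: centre of its underside; z up; at yaw 0 its x points away from the robot, its y to the left. Lid and clips crack if pressed with more than 25 N.
- lid (a joint): How far (m) the black lid stands above home: 0 = fully home, underside on the rim; 0.004 to 0.008 at the start. It slides only straight up and down on a tight gasket, takes about 9 N of push, stays where left, goes solid when home. Lid 134 x 194 x 8 mm; press the round rubber pad (48 mm across, 4 mm high) in its middle: pad top 12 mm above the lid's underside.
- clip_nl (a joint): Angle (rad) of near left clip (diagonal to far right): aluminium flap 50 mm long, 30 wide, 4 thick. Hinge along box y at x -24, y +62, 14 mm above lid underside. 0 = flat (top 15 mm above lid underside), snapped; starts 0.3 to 0.75, outer end up; stays where left. Press 36 mm from the hinge; in the last 9 mm a bead resists with about 10 N, it snaps 3 mm above flat, then is solid.
- clip_nr (a joint): Angle (rad) of near right clip (diagonal to far left): aluminium flap 50 mm long, 30 wide, 4 thick. Hinge along box y at x -24, y -62, 14 mm above lid underside. 0 = flat (top 15 mm above lid underside), snapped; starts 0.3 to 0.75, outer end up; stays where left. Press 36 mm from the hinge; in the last 9 mm a bead resists with about 10 N, it snaps 3 mm above flat, then is solid.
- clip_fl (a joint): Angle (rad) of far left clip (diagonal to near right): aluminium flap 50 mm long, 30 wide, 4 thick. Hinge along box y at x +24, y +62, 14 mm above lid underside. 0 = flat (top 15 mm above lid underside), snapped; starts 0.3 to 0.75, outer end up; stays where left. Press 36 mm from the hinge; in the last 9 mm a bead resists with about 10 N, it snaps 3 mm above flat, then is solid.
- clip_fr (a joint): Angle (rad) of far right clip (diagonal to near left): aluminium flap 50 mm long, 30 wide, 4 thick. Hinge along box y at x +24, y -62, 14 mm above lid underside. 0 = flat (top 15 mm above lid underside), snapped; starts 0.3 to 0.75, outer end up; stays where left. Press 36 mm from the hinge; in the last 9 mm a bead resists with about 10 N, it snaps 3 mm above flat, then is solid.
- jar: Bystander: amber glass jar with a black cap, 52 mm across, 62 mm high; origin under its centre. Leave alone.
- clamp: Bystander: wooden ring clamp lying flat, 22 x 75 x 26 mm; origin under its centre. Leave alone.
- dapping: Bystander: small round brass block, 54 mm across, 36 mm high; origin under its centre. Leave alone.
Mind the look-alikes: they are no part of the job. Of the things that look like the box, the larger one is meant.

How it is judged:
By the outcome, as a careful person would: the job done as asked, in the order asked, and still so for the second after the job is handed in, with the robot touching nothing.
It also fails if it takes over 64 s, if anything falls off the work surface, if the arm or the gripper's body presses on something with over 40 N, if the wrist force passes 120 N, or if a joint passes its speed limit or range.

## Working session

There is one attempt and no reset: what is moved stays moved. The work goes in short steps, Python scripts to look and compute and a tool call to move; the robot and the scene stay as the last step left them, time stands still between calls to the robot, and variables do not carry over. Pictures are saved under pics/ and viewed, at most 10 in all, crops included, and the job is handed in when it is done.

Besides the shell and the picture viewer there is one more tool, called after ">>>" as name(argument=value, ...) on one line, values as JSON. jog_arm: Moves the arm, as the interface text tells. Its arguments: {"type":"object","properties":{"rows":{"type":"string"},"force":{"type":"number"}},"required":["rows"]}

```bash
mkdir -p pics; cat > h.py <<'E'
import numpy as np, cv2
from scipy.spatial.transform import Rotation as R
from bench import ctrl, imaging, ticket
def cam(n):
    d=imaging.get_image(n); np.save(f'/tmp/{n}.npy',{k:v for k,v in d.items()},allow_pickle=True); return d
def load(n): return np.load(f'/tmp/{n}.npy',allow_pickle=True).item()
def rot(o):
    o=np.array(o,float)
    return o if o.shape==(3,3) else R.from_rotvec(o).as_matrix()
def ray(d,u,v):
    f=240/np.tan(np.radians(d['vertical_fov'])/2)
    r=rot(d['orientation'])@np.array([(u-d['cx'])/f,(v-d['cy'])/f,1]); return np.array(d['origin']),r
def atz(d,u,v,z):
    o,r=ray(d,u,v); return o+r*(z-o[2])/r[2]
def proj(d,p):
    f=240/np.tan(np.radians(d['vertical_fov'])/2)
    c=rot(d['orientation']).T@(np.array(p)-d['origin']); return c[:2]/c[2]*f+[d['cx'],d['cy']]
E
python3 - <<'E'
from h import *
for n in('scene','side'):
    d=cam(n); cv2.imwrite(f'pics/{n}0.png',d['img']); print(n,{k:v for k,v in d.items() if k!='img'})
print(ctrl.get_state())
E
```

```text
scene {'vertical_fov': 43.78367925179738, 'cx': 317.51192267737946, 'cy': 244.90614906046952, 'origin': array([1.35098578, 0.17776718, 0.8685245 ]), 'orientation': array([-1.5914197 , -1.96441789,  0.77906111])}
side {'vertical_fov': 53.57543637378789, 'cx': 324.2650730103176, 'cy': 241.83963198968127, 'origin': array([0.31178394, 0.59393277, 0.43473676]), 'orientation': array([-0.60294826,  2.46291001, -1.41978847])}
{'time': 0.1, 'joint_positions': array([-1.20091352,  0.32173948, -0.07009788,  1.45153145,  0.02258446,
        1.3708143 , -0.0568823 ]), 'qd': array([-8.72584181e-04, -6.77073524e-04, -5.31438408e-04, -3.14588230e-03,
       -8.61468892e-04,  1.16442559e-05, -1.55269544e-03]), 'joint_torque': array([ 1.30447038e-04, -4.92571521e+01, -4.05498706e-01, -3.13396382e+01,
       -6.43212581e-02,  3.96320340e-02,  7.56140571e-05]), 'position': array([0.22627207, 0.60882011, 0.22158791]), 'tool_rot': array([-5.55794527e-01, -3.09180395e+00,  2.65480747e-03]), 'ft_force': array([-0.10390449, -0.71444568,  0.31333158]), 'torque': array([-0.01716678,  0.00909506,  0.06531904]), 'grip_force': 0.0, 'grip_width': 1.001675674634352}
```

```bash
ls pics
```

```text
scene0.png
side0.png
```

View pics/scene0.png

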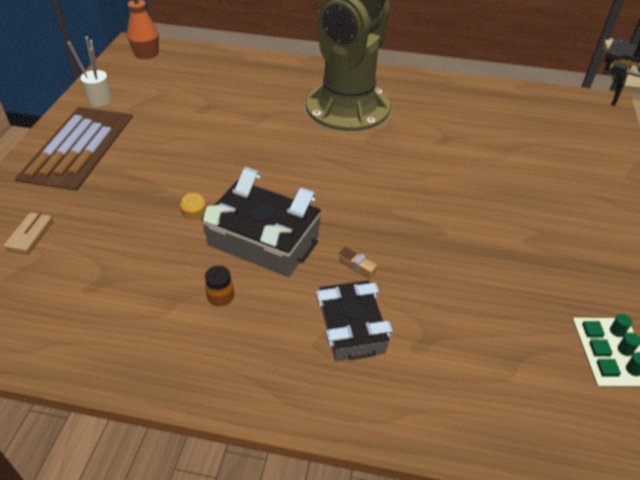

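View pics/side0.png

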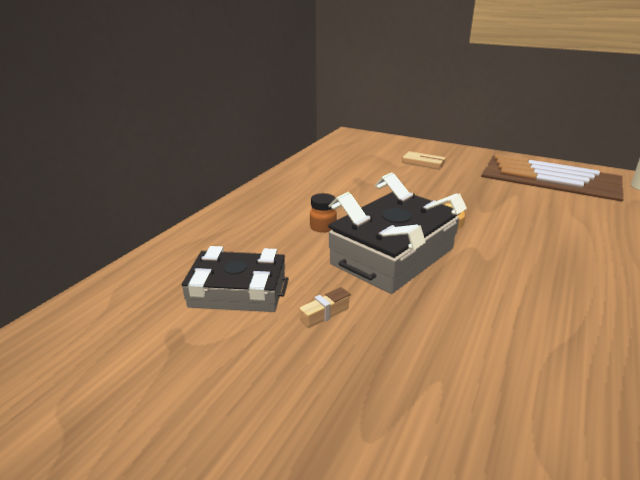

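```bash
python3 - <<'E'
from h import *
a=load('scene')['img'][160:280,180:340]; b=load('side')['img'][160:295,310:490]
cv2.imwrite('pics/a.png',cv2.resize(a,None,fx=5,fy=5,interpolation=cv2.INTER_CUBIC))
cv2.imwrite('pics/b.png',cv2.resize(b,None,fx=4.4,fy=4.4,interpolation=cv2.INTER_CUBIC))
E
```

```text
(no output)
```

View pics/a.png

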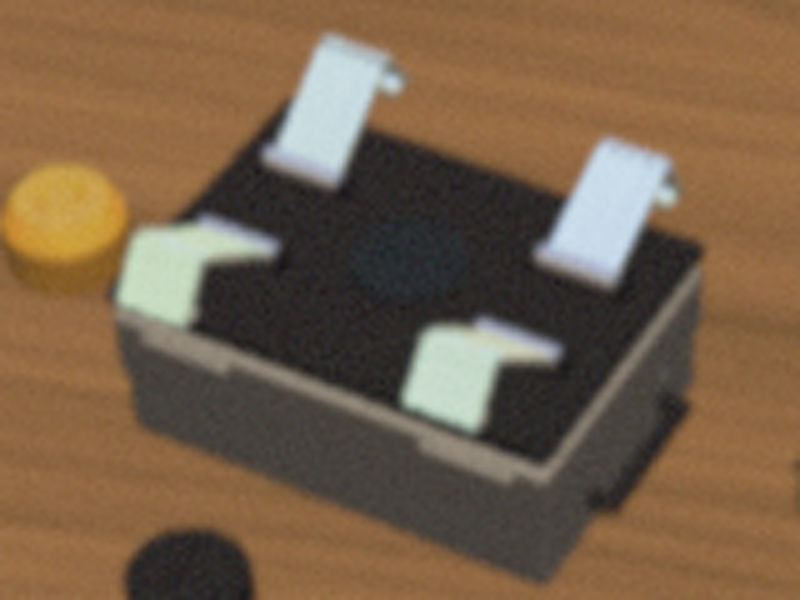

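View pics/b.png

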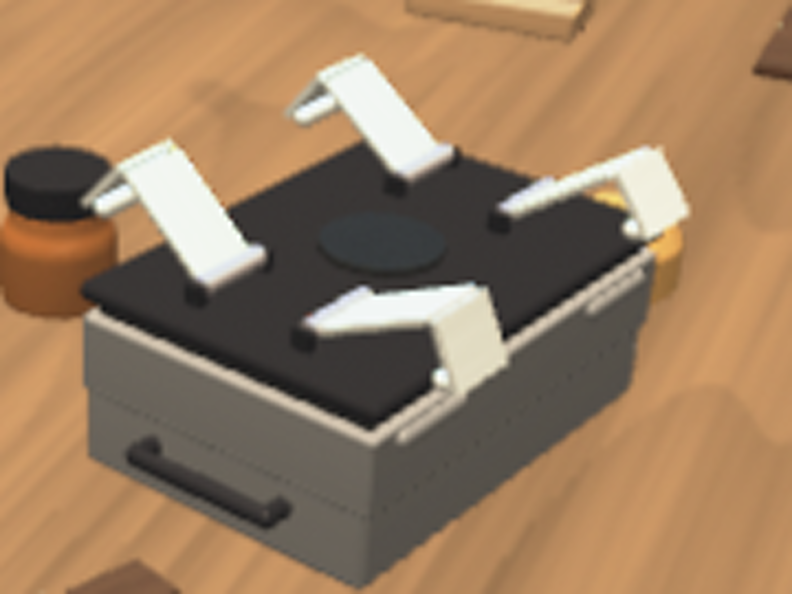

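```bash
cat > fit.py <<'E'
from h import *
from scipy.optimize import least_squares
S,D=load('scene'),load('side')
# (cam,u,v,bx,by,kind) kind 0: z=0, 1: rim, 2: pad top
a=lambda u,v:(u/5+179.6,v/5+159.6); b=lambda u,v:(u/4.4+309.6,v/4.4+159.6)
P=[(S,*a(410,257),0,0,2),(S,*a(547,480),65,95,1),(S,*a(545,580),65,95,0),(S,*a(140,425),65,-95,0),(S,*a(118,315),65,-95,1),(S,*a(702,258),-65,95,1),
(D,*b(382,243),0,0,2),(D,*b(375,440),-65,95,1),(D,*b(362,585),-65,95,0),(D,*b(88,318),65,95,1),(D,*b(90,458),65,95,0),(D,*b(655,258),-65,-95,1),(D,*b(634,385),-65,-95,0)]
def res(q):
    x,y,w,H,l=q; c,s=np.cos(w),np.sin(w); r=[]
    for d,u,v,bx,by,k in P:
        bx/=1e3;by/=1e3
        r+=list(proj(d,[x+c*bx-s*by,y+s*bx+c*by,[0,H,H+l+.012][k]])-[u,v])
    return np.array(r)
o=atz(S,262,211,.085); print(o)
f=least_squares(res,[o[0],o[1],0,.068,.006],loss='soft_l1')
print(f.x,np.round(res(f.x).reshape(-1,2),1).tolist())
x,y,w,H,l=f.x;c,s=np.cos(w),np.sin(w)
for n,bx,by in(('pad',0,0),('nl',-60,62),('nr',-60,-62),('fl',60,62),('fr',60,-62)):
    bx/=1e3;by/=1e3; print(n,np.round([x+c*bx-s*by,y+s*bx+c*by],4))
for n,C,u,v in(('dap',S,*a(65,200)),('jarcap',S,218.5,275)): print(n,atz(C,u,v,.036 if n=='dap' else .062))
st=ctrl.get_state();print(R.from_rotvec(st['tool_rot']).as_matrix().round(3))
E
python3 fit.py
```

```text
[ 0.5341679  -0.08149055  0.085     ]
[ 0.52843854 -0.08461891 -0.25748682  0.06191464  0.00548533] [[-0.2, -0.1], [-0.2, -0.6], [0.6, 1.5], [-1.4, -0.1], [-0.6, -0.3], [-0.4, 1.6], [0.2, 0.1], [0.5, 1.2], [0.3, 2.5], [-0.6, -0.0], [-1.3, 0.3], [0.4, -1.2], [0.2, 0.9]]
pad [ 0.5284 -0.0846]
nl [ 0.4862 -0.0094]
nr [ 0.4546 -0.1293]
fl [ 0.6022 -0.0399]
fr [ 0.5707 -0.1599]
dap [ 0.48111645 -0.2478565   0.036     ]
jarcap [ 0.69063568 -0.12042803  0.062     ]
[[-0.937  0.348 -0.001]
 [ 0.348  0.937 -0.002]
 [-0.    -0.002 -1.   ]]
```

>>> jog_arm(rows="0 0 0 0 0 -0.098 1; -3.6 -4.5 0 0 0 0 1; -3.6 -4.5 0 0 0 0 1; -3.6 -4.5 0 0 0 0 1; -3.6 -4.5 0 0 0 0 1", force=20)

```text
time: 0.72
position: [0.3203, 0.3965, 0.2222]
tool_rot: [-0.404, -3.115, 0.0]
ft_force: [1.1, 0.7, 0.6]
grip_width: 0.519
grip_force: 0.0
```

>>> jog_arm(rows="-3.6 -4.5 0 0 0 0 1; -3.6 -4.5 0 0 0 0 1; -3.6 -4.5 0 0 0 0 1; -3.6 -4.5 0 0 0 0 1; -3.6 -4.5 0 0 0 0 1")

```text
time: 1.35
position: [0.4368, 0.1332, 0.2224]
tool_rot: [0.404, 3.116, 0.001]
ft_force: [1.4, 1.2, -0.1]
grip_width: 0.022
grip_force: 0.0
```

>>> jog_arm(rows="-3.6 -4.6 0 0 0 0 1; -3.6 -4.6 0 0 0 0 1; -3.6 -4.6 2 0 0 0 1; -2 -2.5 4 0 0 0 1; 0 0 0 0 0 0 1")

```text
time: 1.98
position: [0.5164, -0.0582, 0.1594]
tool_rot: [-0.412, -3.109, 0.005]
ft_force: [-0.8, 1.3, 0.3]
grip_width: 0.005
grip_force: 0.0
```

>>> jog_arm(rows="-1.8 -2.2 3 0 0 0 1; 0 0 2 0 0 0 1; 0 0 0 0 0 0 1")

```text
time: 2.35
position: [0.5295, -0.0796, 0.1117]
tool_rot: [-0.401, -3.113, -0.0]
ft_force: [-0.2, 0.3, 0.1]
grip_width: 0.004
grip_force: 0.0
```

```bash
python3 - <<'E'
from h import *
st=ctrl.get_state();print(st['time'],st['position'],st['tool_rot'],st['ft_force'],st['joint_positions'])
d=cam('side'); cv2.imwrite('pics/c.png',cv2.resize(d['img'][110:300,300:500],None,fx=3,fy=3))
E
```

```text
2.35 [ 0.52946464 -0.0795942   0.11172979] [-4.01422679e-01 -3.11291782e+00 -4.29690754e-04] [-0.22687561  0.33019229  0.10304946] [-0.45209147  0.1819448   0.60957695  1.88917988 -0.11624903  1.1083281
  1.51635562]
```

View pics/c.png

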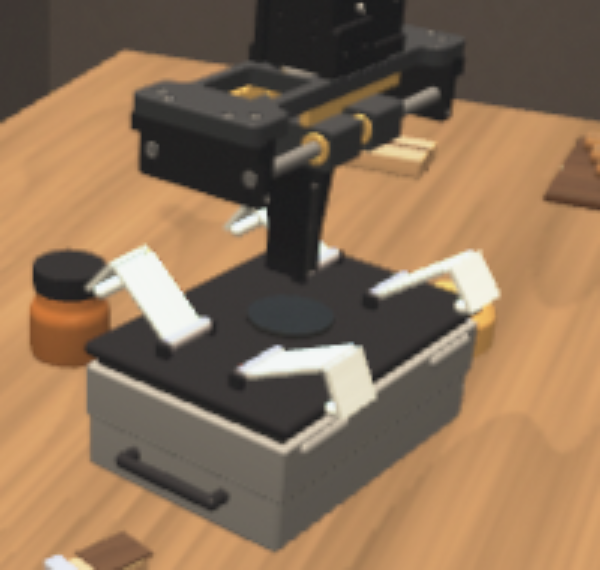

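>>> jog_arm(rows="0 -0.4 1.3 0 0 0 1; 0 0 0.9 0 0 0 1; 0 0 0 0 0 0 1; 0 0 0 0 0 0 1")

```text
time: 2.9
position: [0.5297, -0.0848, 0.0907]
tool_rot: [0.404, 3.115, 0.0]
ft_force: [0.3, -0.7, 0.5]
grip_width: 0.005
grip_force: 0.0
```

>>> jog_arm(rows="0 0 0.2 0 0 0 1; 0 0 0.2 0 0 0 1; 0 0 0 0 0 0 1")

```text
time: 3.28
position: [0.5294, -0.0849, 0.0864]
tool_rot: [-0.404, -3.115, -0.0]
ft_force: [0.1, 0.0, 0.8]
grip_width: 0.009
grip_force: 0.0
```

>>> jog_arm(rows="0 0 0.15 0 0 0 1; 0 0 0.15 0 0 0 1; 0 0 0 0 0 0 1")

```text
time: 3.65
position: [0.5294, -0.0849, 0.0834]
tool_rot: [-0.404, -3.115, -0.0]
ft_force: [-0.6, -0.4, 0.7]
grip_width: 0.001
grip_force: 0.0
```

>>> jog_arm(rows="0 0 0.1 0 0 0 1; 0 0 0.1 0 0 0 1; 0 0 0 0 0 0 1")

```text
time: 4.03
position: [0.5296, -0.0849, 0.0824]
tool_rot: [0.404, 3.115, 0.001]
ft_force: [-2.1, 0.9, 5.7]
grip_width: 0.006
grip_force: 2.9
```

>>> jog_arm(rows="0 0 0.1 0 0 0 1; 0 0 0 0 0 0 1")

```text
time: 4.28
position: [0.5296, -0.0849, 0.0816]
tool_rot: [0.404, 3.115, 0.001]
ft_force: [-3.9, 0.0, 7.2]
grip_width: 0.004
grip_force: 3.9
```

>>> jog_arm(rows="0 0 0.1 0 0 0 1; 0 0 0 0 0 0 1")

```text
time: 4.53
position: [0.5296, -0.0849, 0.0807]
tool_rot: [0.404, 3.115, 0.001]
ft_force: [-3.5, 0.7, 7.7]
grip_width: 0.001
grip_force: 4.1
```

>>> jog_arm(rows="0 0 0.1 0 0 0 1; 0 0 0 0 0 0 1")

```text
time: 4.78
position: [0.5296, -0.0849, 0.0797]
tool_rot: [0.404, 3.115, 0.001]
ft_force: [-2.2, 1.0, 7.1]
grip_width: 0.003
grip_force: 4.1
```

>>> jog_arm(rows="0 0 0.1 0 0 0 1; 0 0 0 0 0 0 1")

```text
time: 5.03
position: [0.5296, -0.0849, 0.0787]
tool_rot: [0.404, 3.115, 0.001]
ft_force: [-2.4, -0.7, 8.2]
grip_width: 0.007
grip_force: 4.1
```

>>> jog_arm(rows="0 0 0.1 0 0 0 1; 0 0 0 0 0 0 1")

```text
time: 5.28
position: [0.5296, -0.0849, 0.0777]
tool_rot: [-0.404, -3.116, -0.001]
ft_force: [-3.3, 0.9, 8.0]
grip_width: 0.005
grip_force: 4.1
```

>>> jog_arm(rows="0 0 0.1 0 0 0 1; 0 0 0 0 0 0 1")

```text
time: 5.52
position: [0.5297, -0.0849, 0.0767]
tool_rot: [0.404, 3.115, 0.001]
ft_force: [-2.7, 0.8, 6.8]
grip_width: 0.006
grip_force: 4.1
```

>>> jog_arm(rows="0 0 0.08 0 0 0 1; 0 0 0 0 0 0 1")

```text
time: 5.78
position: [0.5297, -0.0849, 0.0766]
tool_rot: [-0.404, -3.115, -0.002]
ft_force: [-4.8, 1.0, 12.9]
grip_width: 0.005
grip_force: 6.6
```

>>> jog_arm(rows="0 0 0.06 0 0 0 1; 0 0 0 0 0 0 1")

```text
time: 6.02
position: [0.5297, -0.0849, 0.0765]
tool_rot: [-0.404, -3.115, -0.002]
ft_force: [-6.9, 0.7, 16.7]
grip_width: 0.007
grip_force: 8.7
```

>>> jog_arm(rows="0 0 -3 0 0 0 1; 0 0 -3 0 0 0 1; 3 3.1 0 0 0 0 1; 3 3.1 0 0 0 0 1; 0 0 0 0 0 0 1")

```text
time: 6.65
position: [0.4861, -0.0063, 0.134]
tool_rot: [-0.395, -3.116, -0.003]
ft_force: [0.2, -0.1, 0.3]
grip_width: 0.003
grip_force: 0.0
```

>>> jog_arm(rows="0 0 0 0 0 0 1; 0 0 0 0 0 0 1")

```text
time: 6.9
position: [0.4877, -0.0109, 0.1342]
tool_rot: [0.407, 3.115, -0.001]
ft_force: [0.0, 0.4, 0.2]
grip_width: 0.006
grip_force: 0.0
```

```bash
python3 - <<'E'
from h import *
d=cam('side'); cv2.imwrite('pics/d.png',cv2.resize(d['img'][110:300,300:500],None,fx=3,fy=3))
E
sed -i 's/x,y,w,H,l=q;/x,y,w,H,l=q; H=.0645; l=.006;/;' fit.py; cp /tmp/side.npy /tmp/side_d.npy; python3 - <<'E'
E
```

```text
(no output)
```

View pics/d.png

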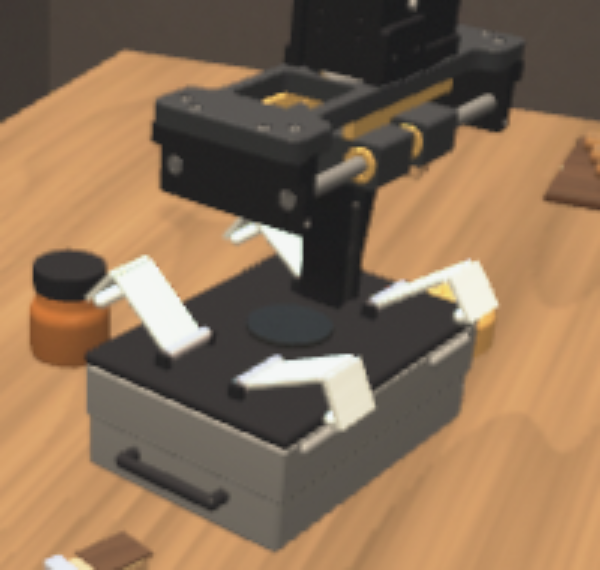

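```bash
python3 fit.py | tail -12
```

```text
[ 0.5341679  -0.08149055  0.085     ]
[ 0.52859384 -0.08393352 -0.2564295   0.068       0.006     ] [[-0.0, -1.1], [0.1, -1.4], [1.0, 1.6], [-1.1, 0.1], [-0.5, -1.1], [-0.0, 0.7], [0.2, -1.5], [0.4, -0.1], [0.1, 2.7], [-0.9, -1.2], [-1.6, 0.5], [0.4, -2.4], [-0.0, 1.0]]
pad [ 0.5286 -0.0839]
nl [ 0.4863 -0.0087]
nr [ 0.4548 -0.1287]
fl [ 0.6024 -0.0392]
fr [ 0.5709 -0.1591]
dap [ 0.48111645 -0.2478565   0.036     ]
jarcap [ 0.69063568 -0.12042803  0.062     ]
[[-0.966  0.257  0.   ]
 [ 0.257  0.966 -0.001]
 [-0.    -0.    -1.   ]]
```

```bash
python3 - <<'E'
from h import *
d=load('side')
for p in([.4877,-.0109,.134],[.4877,-.0109,.095],[.602,-.04,.1]): print((proj(d,p)-[300,110])*3)
E
```

```text
[326.50065401 292.49410882]
[319.28999724 363.59688345]
[135.44849206 285.09577074]
```

>>> jog_arm(rows="0.2 0.2 1 0 0 0 1; 0 0 1 0 0 0 1; 0 0 0.5 0 0 0 1; 0 0 0.5 0 0 0 1; 0 0 0 0 0 0 1")

```text
time: 7.58
position: [0.4856, -0.0073, 0.1038]
tool_rot: [-0.404, -3.115, 0.001]
ft_force: [-0.3, -0.3, -0.1]
grip_width: 0.003
grip_force: 0.0
```

>>> jog_arm(rows="0 0 0.3 0 0 0 1; 0 0 0.3 0 0 0 1; 0 0 0.3 0 0 0 1; 0 0 0 0 0 0 1")

```text
time: 8.07
position: [0.4857, -0.0072, 0.0949]
tool_rot: [-0.404, -3.115, 0.0]
ft_force: [-0.2, -0.1, -0.0]
grip_width: 0.007
grip_force: 0.0
```

>>> jog_arm(rows="0 0 0.2 0 0 0 1; 0 0 0.15 0 0 0 1; 0 0 0 0 0 0 1")

```text
time: 8.45
position: [0.4858, -0.0072, 0.0915]
tool_rot: [-0.404, -3.115, 0.0]
ft_force: [-0.7, -0.1, 0.3]
grip_width: 0.006
grip_force: 0.0
```

>>> jog_arm(rows="0 0 0.15 0 0 0 1; 0 0 0.1 0 0 0 1; 0 0 0 0 0 0 1")

```text
time: 8.82
position: [0.4858, -0.0072, 0.0891]
tool_rot: [-0.404, -3.116, -0.0]
ft_force: [-0.5, 0.3, -0.5]
grip_width: 0.007
grip_force: 0.0
```

>>> jog_arm(rows="0 0 0.1 0 0 0 1; 0 0 0.1 0 0 0 1; 0 0 0 0 0 0 1")

```text
time: 9.2
position: [0.4858, -0.0072, 0.0871]
tool_rot: [-0.404, -3.115, 0.0]
ft_force: [-0.8, -0.1, 0.5]
grip_width: 0.008
grip_force: 0.0
```

>>> jog_arm(rows="0 0 0.1 0 0 0 1; 0 0 0 0 0 0 1")

```text
time: 9.45
position: [0.4858, -0.0072, 0.0861]
tool_rot: [-0.404, -3.116, -0.0]
ft_force: [-0.5, 0.3, -0.1]
grip_width: 0.005
grip_force: 0.0
```

>>> jog_arm(rows="0 0 0.1 0 0 0 1; 0 0 0 0 0 0 1")

```text
time: 9.7
position: [0.4858, -0.0072, 0.0851]
tool_rot: [0.404, 3.116, 0.0]
ft_force: [-0.2, 0.3, 0.5]
grip_width: 0.01
grip_force: 0.0
```

```bash
python3 - <<'E'
from h import *
d=cam('side');s=cam('scene')
A=cv2.resize(d['img'][140:290,310:480],(680,600)); cv2.imwrite('pics/e.png',A)
E
```

```text
(no output)
```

View pics/e.png

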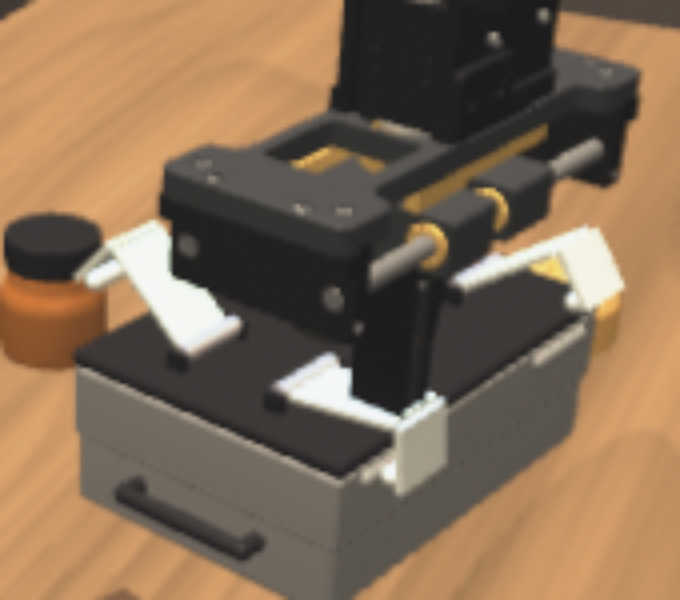

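>>> jog_arm(rows="0 0 0.1 0 0 0 1; 0 0 0 0 0 0 1")

```text
time: 10.05
position: [0.4859, -0.0072, 0.0843]
tool_rot: [0.404, 3.115, 0.0]
ft_force: [-0.1, 0.8, 0.4]
grip_width: 0.006
grip_force: 0.6
```

>>> jog_arm(rows="0 0 0.1 0 0 0 1; 0 0 0 0 0 0 1")

```text
time: 10.3
position: [0.4858, -0.0071, 0.0833]
tool_rot: [-0.404, -3.115, -0.0]
ft_force: [-2.6, -0.1, 4.0]
grip_width: 0.009
grip_force: 1.9
```

>>> jog_arm(rows="0 0 0.1 0 0 0 1; 0 0 0 0 0 0 1")

```text
time: 10.55
position: [0.4857, -0.0071, 0.0824]
tool_rot: [-0.404, -3.115, -0.0]
ft_force: [-2.8, 0.1, 5.3]
grip_width: 0.007
grip_force: 2.6
```

>>> jog_arm(rows="0 0 0.1 0 0 0 1; 0 0 0 0 0 0 1")

```text
time: 10.8
position: [0.4856, -0.0071, 0.0814]
tool_rot: [-0.404, -3.115, -0.0]
ft_force: [-3.1, -0.3, 5.5]
grip_width: 0.004
grip_force: 2.9
```

>>> jog_arm(rows="0 0 0.1 0 0 0 1; 0 0 0 0 0 0 1")

```text
time: 11.05
position: [0.4855, -0.0071, 0.0803]
tool_rot: [-0.404, -3.115, -0.0]
ft_force: [-3.5, 1.2, 6.8]
grip_width: 0.003
grip_force: 2.8
```

>>> jog_arm(rows="0 0 0.1 0 0 0 1; 0 0 0 0 0 0 1")

```text
time: 11.3
position: [0.4855, -0.007, 0.0794]
tool_rot: [-0.404, -3.115, -0.001]
ft_force: [-2.9, 0.2, 6.4]
grip_width: 0.004
grip_force: 2.9
```

>>> jog_arm(rows="0 0 0.08 0 0 0 1; 0 0 0 0 0 0 1")

```text
time: 11.55
position: [0.4855, -0.007, 0.0791]
tool_rot: [-0.404, -3.114, -0.001]
ft_force: [-4.8, -0.4, 11.2]
grip_width: 0.007
grip_force: 5.3
```

>>> jog_arm(rows="0 0 0.06 0 0 0 1; 0 0 0 0 0 0 1")

```text
time: 11.8
position: [0.4856, -0.007, 0.079]
tool_rot: [-0.404, -3.114, -0.001]
ft_force: [-7.1, -0.1, 15.5]
grip_width: 0.004
grip_force: 7.3
```

>>> jog_arm(rows="0 0 0.05 0 0 0 1; 0 0 0 0 0 0 1")

```text
time: 12.05
position: [0.4856, -0.007, 0.0789]
tool_rot: [-0.404, -3.114, -0.002]
ft_force: [-7.3, 0.8, 17.6]
grip_width: 0.007
grip_force: 8.7
```

```bash
python3 - <<'E'
from h import *
d=cam('side')
A=cv2.resize(d['img'][200:280,330:450],(800,533),interpolation=cv2.INTER_CUBIC); cv2.imwrite('pics/f.png',A)
E
```

```text
(no output)
```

View pics/f.png

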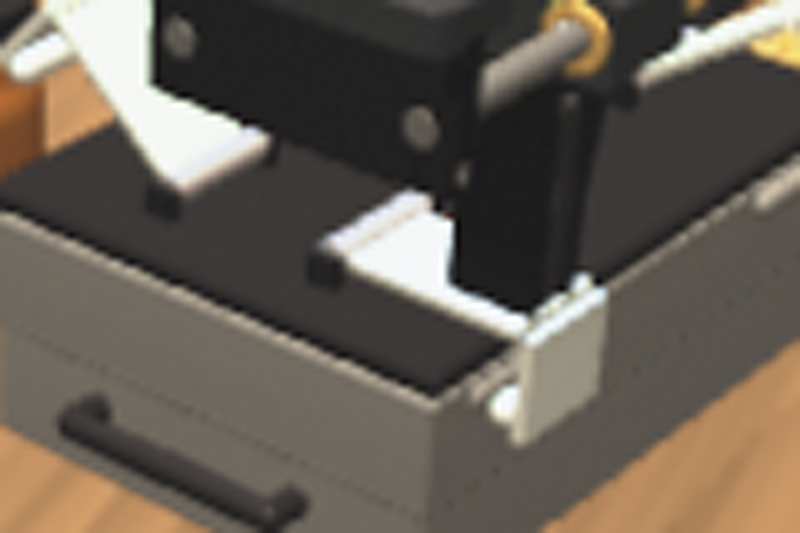

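>>> jog_arm(rows="0 0 -3 0 0 0 1; 0 0 -3 0 0 0 1; -4.04 -4.17 0 0 0 0 1; -4.04 -4.17 0 0 0 0 1; -4.04 -4.17 0 0 0 0 1")

```text
time: 12.72
position: [0.5723, -0.1602, 0.1372]
tool_rot: [0.402, 3.115, 0.0]
ft_force: [0.2, 0.6, 0.1]
grip_width: 0.001
grip_force: 0.0
```

>>> jog_arm(rows="0 0 0 0 0 0 1; 0 0 0 0 0 0 1; 0 0 0 0 0 0 1")

```text
time: 13.1
position: [0.5709, -0.1571, 0.137]
tool_rot: [-0.4, -3.116, -0.002]
ft_force: [-0.1, 0.3, -0.9]
grip_width: 0.006
grip_force: 0.0
```

```bash
python3 - <<'E'
from h import *
d=cam('side')
A=cv2.resize(d['img'][180:280,330:480],(780,520),interpolation=cv2.INTER_CUBIC); cv2.imwrite('pics/g.png',A)
E
```

```text
(no output)
```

View pics/g.png

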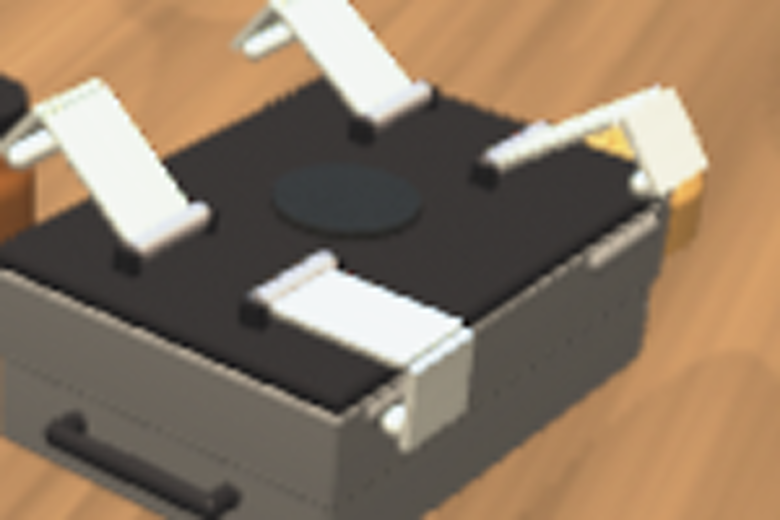

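>>> jog_arm(rows="0 -0.2 1 0 0 0 1; 0 0 1 0 0 0 1; 0 0 0.8 0 0 0 1; 0 0 0.7 0 0 0 1; 0 0 0 0 0 0 1")

```text
time: 13.78
position: [0.5701, -0.1609, 0.1015]
tool_rot: [-0.404, -3.114, 0.0]
ft_force: [0.2, -0.5, -0.0]
grip_width: 0.004
grip_force: 0.0
```

>>> jog_arm(rows="0 0 0.4 0 0 0 1; 0 0 0.4 0 0 0 1; 0 0 0.3 0 0 0 1; 0 0 0.2 0 0 0 1; 0 0 0 0 0 0 1")

```text
time: 14.4
position: [0.5705, -0.1609, 0.0891]
tool_rot: [-0.404, -3.115, -0.0]
ft_force: [-0.0, -0.5, -0.1]
grip_width: 0.009
grip_force: 0.0
```

>>> jog_arm(rows="0 0 0.15 0 0 0 1; 0 0 0.15 0 0 0 1; 0 0 0 0 0 0 1")

```text
time: 14.78
position: [0.5706, -0.161, 0.0861]
tool_rot: [-0.404, -3.115, -0.0]
ft_force: [-0.5, 0.2, 0.0]
grip_width: 0.006
grip_force: 0.0
```

>>> jog_arm(rows="0 0 0.15 0 0 0 1; 0 0 0.1 0 0 0 1; 0 0 0 0 0 0 1")

```text
time: 15.15
position: [0.5708, -0.161, 0.0839]
tool_rot: [0.404, 3.115, 0.0]
ft_force: [0.1, -0.7, 2.2]
grip_width: -0.0
grip_force: 0.7
```

>>> jog_arm(rows="0 0 0.1 0 0 0 1; 0 0 0.1 0 0 0 1; 0 0 0 0 0 0 1")

```text
time: 15.52
position: [0.5711, -0.1611, 0.0823]
tool_rot: [0.404, 3.115, 0.0]
ft_force: [0.2, 0.7, 4.2]
grip_width: 0.005
grip_force: 2.4
```

>>> jog_arm(rows="0 0 0.1 0 0 0 1; 0 0 0.1 0 0 0 1; 0 0 0 0 0 0 1")

```text
time: 15.9
position: [0.5712, -0.1611, 0.0806]
tool_rot: [0.404, 3.114, 0.0]
ft_force: [-1.3, 0.3, 6.3]
grip_width: 0.006
grip_force: 3.1
```

>>> jog_arm(rows="0 0 0.1 0 0 0 1; 0 0 0 0 0 0 1")

```text
time: 16.15
position: [0.5713, -0.1611, 0.0795]
tool_rot: [0.404, 3.114, 0.0]
ft_force: [-0.1, -0.8, 6.8]
grip_width: 0.006
grip_force: 2.9
```

>>> jog_arm(rows="0 0 0.08 0 0 0 1; 0 0 0 0 0 0 1")

```text
time: 16.4
position: [0.5713, -0.1612, 0.0794]
tool_rot: [0.404, 3.114, 0.001]
ft_force: [-1.2, 0.5, 9.1]
grip_width: 0.006
grip_force: 4.8
```

>>> jog_arm(rows="0 0 0.08 0 0 0 1; 0 0 0 0 0 0 1")

```text
time: 16.65
position: [0.5713, -0.1611, 0.0792]
tool_rot: [0.404, 3.114, 0.001]
ft_force: [-2.5, 0.9, 12.8]
grip_width: 0.004
grip_force: 6.7
```

>>> jog_arm(rows="0 0 0.07 0 0 0 1; 0 0 0 0 0 0 1")

```text
time: 16.9
position: [0.5714, -0.1612, 0.079]
tool_rot: [0.404, 3.114, 0.002]
ft_force: [-4.4, 1.4, 16.7]
grip_width: 0.002
grip_force: 8.4
```

>>> jog_arm(rows="0 0 -3 0 0 0 1; 0 0 -3 0 0 0 1; 0.1 4.2 0 0 0 0 1; 0 4.2 0 0 0 0 1; 0 4.1 0 0 0 0 1")

```text
time: 17.52
position: [0.6014, -0.0385, 0.136]
tool_rot: [-0.404, -3.115, -0.0]
ft_force: [0.2, -0.1, -0.6]
grip_width: 0.005
grip_force: 0.0
```

>>> jog_arm(rows="0 0 0 0 0 0 1; 0 0 0 0 0 0 1; 0 0 0 0 0 0 1")

```text
time: 17.9
position: [0.6011, -0.0417, 0.1363]
tool_rot: [-0.408, -3.115, 0.001]
ft_force: [0.1, 0.2, 0.4]
grip_width: 0.003
grip_force: 0.0
```

>>> jog_arm(rows="0 0.1 1 0 0 0 1; 0 0 1 0 0 0 1; 0 0 0.8 0 0 0 1; 0 0 0.7 0 0 0 1; 0 0 0 0 0 0 1")

```text
time: 18.52
position: [0.6011, -0.0388, 0.1006]
tool_rot: [-0.404, -3.114, 0.0]
ft_force: [-0.2, 0.1, 0.1]
grip_width: 0.005
grip_force: 0.0
```

>>> jog_arm(rows="0 0 0.4 0 0 0 1; 0 0 0.4 0 0 0 1; 0 0 0.3 0 0 0 1; 0 0 0.2 0 0 0 1; 0 0 0 0 0 0 1")

```text
time: 19.15
position: [0.6017, -0.0389, 0.0883]
tool_rot: [-0.404, -3.115, -0.0]
ft_force: [-0.2, 0.6, 0.0]
grip_width: 0.005
grip_force: 0.0
```

>>> jog_arm(rows="0 0 0.15 0 0 0 1; 0 0 0.15 0 0 0 1; 0 0 0 0 0 0 1")

```text
time: 19.52
position: [0.6017, -0.0389, 0.0854]
tool_rot: [-0.404, -3.115, -0.0]
ft_force: [-0.1, 0.8, 1.5]
grip_width: 0.008
grip_force: 0.0
```

>>> jog_arm(rows="0 0 0.1 0 0 0 1; 0 0 0.1 0 0 0 1; 0 0 0 0 0 0 1")

```text
time: 19.9
position: [0.602, -0.0389, 0.0837]
tool_rot: [0.404, 3.115, 0.0]
ft_force: [-0.2, -0.6, 2.0]
grip_width: 0.007
grip_force: 0.8
```

>>> jog_arm(rows="0 0 0.1 0 0 0 1; 0 0 0.1 0 0 0 1; 0 0 0 0 0 0 1")

```text
time: 20.27
position: [0.6022, -0.039, 0.0821]
tool_rot: [0.404, 3.115, 0.0]
ft_force: [-2.1, -0.1, 4.4]
grip_width: 0.005
grip_force: 2.6
```

>>> jog_arm(rows="0 0 0.1 0 0 0 1; 0 0 0.1 0 0 0 1; 0 0 0 0 0 0 1")

```text
time: 20.65
position: [0.6023, -0.039, 0.0804]
tool_rot: [0.404, 3.114, 0.001]
ft_force: [-1.5, 0.4, 6.9]
grip_width: 0.003
grip_force: 3.2
```

>>> jog_arm(rows="0 0 0.1 0 0 0 1; 0 0 0 0 0 0 1")

```text
time: 20.9
position: [0.6023, -0.0391, 0.0794]
tool_rot: [0.404, 3.114, 0.001]
ft_force: [-1.8, 0.2, 6.5]
grip_width: 0.005
grip_force: 3.2
```

>>> jog_arm(rows="0 0 0.08 0 0 0 1; 0 0 0 0 0 0 1")

```text
time: 21.15
position: [0.6024, -0.039, 0.0793]
tool_rot: [0.404, 3.114, 0.001]
ft_force: [-2.1, -0.6, 9.9]
grip_width: 0.008
grip_force: 5.2
```

>>> jog_arm(rows="0 0 0.07 0 0 0 1; 0 0 0 0 0 0 1")

```text
time: 21.4
position: [0.6025, -0.0391, 0.0791]
tool_rot: [0.404, 3.114, 0.002]
ft_force: [-3.6, 0.7, 13.5]
grip_width: 0.002
grip_force: 6.8
```

>>> jog_arm(rows="0 0 0.04 0 0 0 1; 0 0 0 0 0 0 1")

```text
time: 21.65
position: [0.6025, -0.039, 0.0791]
tool_rot: [0.404, 3.114, 0.002]
ft_force: [-4.6, 0.1, 14.8]
grip_width: 0.003
grip_force: 7.8
```

>>> jog_arm(rows="0 0 -3 0 0 0 1; 0 0 -3 0 0 0 1; 4 -4.13 0 0 0 0 1; 4 -4.13 0 0 0 0 1; 4 -4.13 0 0 0 0 1")

```text
time: 22.28
position: [0.4524, -0.129, 0.1361]
tool_rot: [-0.403, -3.115, 0.0]
ft_force: [-0.2, -1.0, 0.6]
grip_width: 0.007
grip_force: 0.0
```

>>> jog_arm(rows="0 0 0 0 0 0 1; 0 0 0 0 0 0 1; 0 0 0 0 0 0 1; 0 0 0 0 0 0 1")

```text
time: 22.78
position: [0.4549, -0.1276, 0.1364]
tool_rot: [-0.401, -3.115, 0.002]
ft_force: [-1.2, -0.0, 0.8]
grip_width: 0.01
grip_force: 0.0
```

>>> jog_arm(rows="0 -0.1 1 0 0 0 1; 0 0 1 0 0 0 1; 0 0 0.8 0 0 0 1; 0 0 0.7 0 0 0 1; 0 0 0 0 0 0 1")

```text
time: 23.4
position: [0.4535, -0.1291, 0.1009]
tool_rot: [-0.404, -3.114, 0.0]
ft_force: [0.0, -0.9, 0.2]
grip_width: 0.006
grip_force: 0.0
```

>>> jog_arm(rows="0 0 0.4 0 0 0 1; 0 0 0.4 0 0 0 1; 0 0 0.3 0 0 0 1; 0 0 0.2 0 0 0 1; 0 0 0 0 0 0 1")

```text
time: 24.02
position: [0.4539, -0.1291, 0.0884]
tool_rot: [-0.404, -3.115, 0.0]
ft_force: [0.3, -0.0, 0.4]
grip_width: 0.004
grip_force: 0.0
```

>>> jog_arm(rows="0 0 0.15 0 0 0 1; 0 0 0.15 0 0 0 1; 0 0 0 0 0 0 1")

```text
time: 24.4
position: [0.4539, -0.1291, 0.0855]
tool_rot: [-0.404, -3.116, -0.0]
ft_force: [0.0, -0.5, 0.3]
grip_width: 0.01
grip_force: 0.0
```

>>> jog_arm(rows="0 0 0.1 0 0 0 1; 0 0 0.1 0 0 0 1; 0 0 0 0 0 0 1")

```text
time: 24.78
position: [0.4539, -0.1291, 0.0837]
tool_rot: [-0.404, -3.115, -0.0]
ft_force: [-1.2, 1.4, 2.2]
grip_width: 0.004
grip_force: 1.4
```

>>> jog_arm(rows="0 0 0.1 0 0 0 1; 0 0 0.1 0 0 0 1; 0 0 0 0 0 0 1")

```text
time: 25.15
position: [0.4537, -0.129, 0.0818]
tool_rot: [-0.404, -3.115, -0.001]
ft_force: [-1.9, 0.2, 6.6]
grip_width: 0.004
grip_force: 2.8
```

>>> jog_arm(rows="0 0 0.1 0 0 0 1; 0 0 0.1 0 0 0 1; 0 0 0 0 0 0 1")

```text
time: 25.52
position: [0.4536, -0.1289, 0.0797]
tool_rot: [-0.404, -3.115, -0.001]
ft_force: [-2.6, 0.8, 6.3]
grip_width: 0.006
grip_force: 2.7
```

>>> jog_arm(rows="0 0 0.1 0 0 0 1; 0 0 0 0 0 0 1")

```text
time: 25.78
position: [0.4536, -0.129, 0.0791]
tool_rot: [-0.404, -3.114, -0.001]
ft_force: [-4.3, 0.5, 9.3]
grip_width: 0.006
grip_force: 4.8
```

>>> jog_arm(rows="0 0 0.08 0 0 0 1; 0 0 0 0 0 0 1")

```text
time: 26.02
position: [0.4536, -0.129, 0.0789]
tool_rot: [-0.404, -3.114, -0.002]
ft_force: [-6.4, 1.2, 13.8]
grip_width: 0.002
grip_force: 7.4
```

>>> jog_arm(rows="0 0 0.05 0 0 0 1; 0 0 0 0 0 0 1")

```text
time: 26.28
position: [0.4537, -0.129, 0.0788]
tool_rot: [-0.404, -3.114, -0.002]
ft_force: [-6.9, 1.7, 18.0]
grip_width: 0.008
grip_force: 9.3
```

>>> jog_arm(rows="0 0 -3 0 0 0 1; 0 0 -4 0 0 0 1; 0 0 -4 0 0 0 1; 0 0 -4 0 0 0 1; 0 0 0 0 0 0 1")

```text
time: 26.9
position: [0.456, -0.1295, 0.23]
tool_rot: [0.403, 3.109, 0.002]
ft_force: [0.2, -0.0, -0.1]
grip_width: 0.007
grip_force: 0.0
```

```bash
python3 - <<'E'
from h import *
d=cam('side');s=cam('scene')
A=cv2.resize(d['img'][170:290,310:480],(560,395),interpolation=cv2.INTER_CUBIC)
B=cv2.resize(s['img'][150:310,170:340],(240,226),interpolation=cv2.INTER_CUBIC)
C=np.zeros((395,800,3),np.uint8);C[:,:560]=A;C[:226,560:]=B
cv2.imwrite('pics/h.png',C)
E
```

```text
(no output)
```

View pics/h.png

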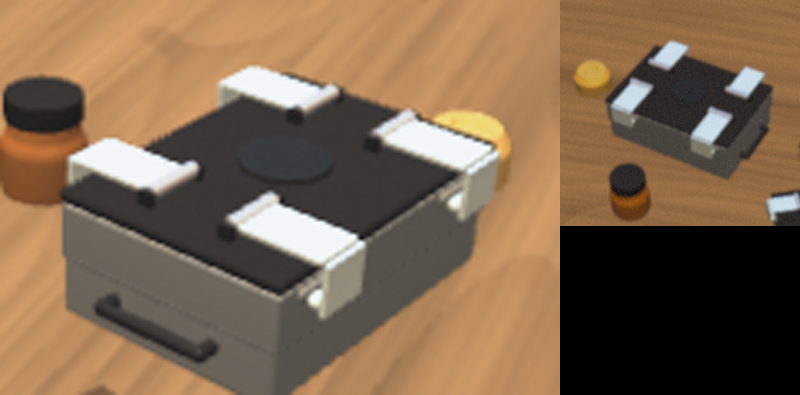

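All four clips lie flat, the lid is home and the box has not moved.

```bash
python3 -c "
from bench import ticket
print(ticket.close_job())"
```

```text
the job is handed in; nothing more can be done
None
```

The job is handed in: the lid is pressed home and the clips were snapped flat in the order near left, far right, far left, near right, with force readings staying below 20 N; in the last pictures the box stands where it was and the jar and brass block look undisturbed (the ring clamp was out of view, but the arm never went near it).

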